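# Test the dosing station's stop button and restart the pumps

## Robot

A 6-joint arm with a two-finger parallel gripper is mounted at the origin on the work surface. World frame = base frame: x ahead of the robot, y to its left, z up, the work surface at z = 0. Lengths are in m, angles in degrees, forces in N, time in s.
With the tool pointing down it reaches from about 0.275 to 0.75 m from the base axis. Payload 10.2 kg.
Tool frame: the origin (TCP) lies between the finger pads; the fingertips stand 8 mm ahead of it and the grasp point (between the pads) lies 11 mm behind it; y points along the fingers, x is the direction in which the jaws open and shut, and the axes are right-handed (so a half turn about y gives the same grasp; the last joint's range is limited). The gripper opens to 88 mm and grips with 3 to 60 N. Pads are 18 mm wide; open, the fingers measure 123 mm over their backs; the gripper's body (75 mm by 187 mm) begins 45 mm behind the grasp point.
Start: joints at [-76.398, 17.928, 85.812, -0, 76.261, -12.8], TCP at [0.233, -0.47, 0.247] pointing down, gripper open.
Joint ranges: [-168.41, 168.41], [-55.51, 124.54], [10.69, 146.95], [-70.63, 250.63], [1, 178], [-165.06, 165.06]. Speed limits (degrees/s): [136.94, 136.94, 172.46, 180, 180, 180].

## Interface

Orientations are given as a 3x3 rotation matrix whose columns are the frame's x, y, z axes.
In Python, from bench import move_to, move_straight, set_joints, gripper_to, pause, solve_ik, read_camera, Unreachable, sign_off, regions_of, spot_point, current_clock, current_joint_pos, current_joint_vel, current_tau, current_tcp_pos, current_eef_rot, current_ft_force, current_wrist_torque, current_gripper_width gives the robot as it stands. Calls block until the motion is done:
- move_to(position, orientation): joint-space move of the TCP to a pose.
- move_straight(position, frame=None, v=0.15): straight line of the TCP; frame=None keeps the orientation; v is the mean speed in m/s.
- set_joints(angles): joint-space move.
- gripper_to(opening, grip_force=None): finger opening in m; grip_force is the grip in N (None keeps the last); returns when the fingers have stopped.
- pause(seconds).
- solve_ik(position, orientation): joint angles nearest the present ones, or None.
- read_camera(name): name is "scene" or "top"; returns a dict with "color" (420x560x3 uint8, red, green, blue), "K" (3x3 intrinsics, pixels), "world_from_camera" (4x4, takes a point from camera to world coordinates). Camera axes: x right, y down, z forward; pixel columns grow to the right and rows downward; lengths in m; the calibration is good to about 2 mm. A picture is of the moment at which its call begins. There is no depth.
A pose or a line that the arm cannot do raises Unreachable and nothing moves.
- sign_off(): hands the job in, once; it reports no verdict.
Trained networks look in the newest picture that a camera, given by its name, has taken for a name from the list of things; names that differ only in an ending like _2 or _b are one class to them, and where a whole thing is asked for, a point or a joint stands for the part that bears it (a point fixed in the world has none). Each returns a list of dicts, best first, with "p" (0 to 1); they miss things now and then, are a little off and sometimes report something else, mostly with a low value. They report only what shows in the picture. A call takes as long as a camera call.
- regions_of(name, camera): "mask" (420x560 bool, what is visible of it) and "at" ([column, row] in pixels, amid what is visible of it).
- spot_point(name, camera): "at" ([column, row] in pixels: a listed point, or the origin of a listed thing).
Readings, each from a call of its own:
- current_clock(): time.
- current_joint_pos(): joint angles.
- current_joint_vel(): joint speeds.
- current_tau(): joint torques, N m.
- current_tcp_pos(): TCP position.
- current_eef_rot(): TCP orientation.
- current_ft_force(): force on the tool from outside, world axes, zero at the start.
- current_wrist_torque(): the same for the moment, N m.
- current_gripper_width(): finger opening in m.
Only numpy, scipy, OpenCV 4.12 (cv2) and the standard library are available. Lean on these libraries where they do the work, as an engineer would, in place of code of your own. Each camera call takes 0.05 s, during which the arm holds its last target. There are 200 camera calls.

## Task

Test the dosing station's stop: press the mushroom stop button all the way in with the fingertips until it latches and let it go, then push its lugs round clockwise (seen from above) with a finger until it springs back out. After that, press the large flat button on the pump controller fully in and let it come back up, to restart the pumps. Do not press the small button, never press the large one while the stop is in, and leave the loose things where they stand: nothing has to be picked up.

Things in the scene. Friction and masses are not known exactly. Their poses are not given: they have to be found in the camera images.
- stop_base: the stop station: a square grey enclosure 110 x 110 mm, 60 mm high, fixed to the table. Origin: centre of its underside; z up. A round collar 52 mm across stands 6 mm above its top around the button's stem. The button's axis is vertical through this origin
- stop_crown (a point): centre of the crown of the mushroom stop button, slightly domed, head 46 mm across and 20 mm thick; 100 mm above the table when the button is out. Moves down and up, and turns, with the head
- lug_a (a point): point on the top face of one of the two wing lugs of the mushroom head, 36 mm from the button's axis, level with the lug's top. Each lug is a black block 12 mm wide (along the circumference), 14 mm high, and sticks out sideways from the head to 43 mm from the axis; its top is 6 mm below the crown. Between a lug's underside and the enclosure's top there are 20 mm when the button is out, 13 mm when it is latched in
- lug_b (a point): the same point on the opposite lug
- stop_press (a joint): how far the mushroom button is pushed in, m: 0 fully out, 0.010 at its lower stop; spring force from 3.4 N (out) to 8 N (lower stop). Latched, it rests at about 0.007 when let go. The latch catches only if it was pressed well beyond that, near the lower stop
- stop_twist (a joint): turn of the mushroom head, rad, anticlockwise seen from above positive: about 0 when out; as the pressed button latches the head snaps anticlockwise by itself to 0.8. To release, turn it clockwise back to about 0 (stop at -0.35) against a light spring (up to 0.05 N m, under 2 N at a lug): the button then springs out by itself and stays out; let go of midway it turns back to 0.8
- ctrl_base: the pump controller: a white box 110 (x) x 150 (y) mm, 55 mm high, fixed to the table, with a dark display strip and two flat round push buttons. Origin: centre of its underside; its own x axis points to the display side, z up
- restart_top (a point): centre of the top of the large flat push button (34 mm across) on the pump controller, 22 mm above the controller's top when out, 10 mm above its black ring housing (50 mm across); pressed straight down
- restart (a joint): travel of the large push button, m: 0 out, 0.006 fully in; springs back; 5 N when fully in
- prime_top (a point): centre of the top of the small flat push button (16 mm across) on the same box, 80 mm from the large one, same height
- prime (a joint): travel of the small push button, m: 0 out, 0.006 fully in; not to be pressed
- vial_a: a small capped vial, 26 mm across, 62 mm tall, standing near the far side of the stop station. Origin: the middle of its underside; loose, to be left alone
- pump_head: a spare round pump head lying flat, 60 mm across, 34 mm tall, near the far side of the pump controller. Origin: the middle of its underside; loose, to be left alone
- vial_b: a small capped vial, 24 mm across, 55 mm tall, standing between the two stations. Origin: the middle of its underside; loose, to be left alone
- beaker: an open clear beaker, 68 mm across, 75 mm tall, standing towards the far edge. Origin: the middle of its underside; loose, to be left alone
- flask: a capped bottle, 60 mm across, 140 mm tall, standing at the left. Origin: the middle of its underside; loose, to be left alone
- driver: a screwdriver, 180 mm long, lying at the right. Origin: under its middle; loose, to be left alone
- reagent: a small amber jar, 40 mm across, 60 mm tall, standing between the robot and the stations. Origin: the middle of its underside; loose, to be left alone

How it is judged:
By the outcome, as a careful person would: the job done as asked, in the order asked, and still so for the second after the job is handed in, with the robot touching nothing.
It also fails if it takes over 56 s, if anything falls off the work surface, if the arm or the gripper's body presses on something with over 40 N, if the wrist force passes 120 N, or if a joint passes its speed limit or range.

## Working session

There is one attempt and no reset: what is moved stays moved. The work goes in short steps, each a Python script; the robot and the scene stay as the last script left them, time stands still between calls to the robot, and variables do not carry over. Pictures are saved under pics/ and viewed, about 8 in all and at most 12, crops included, and the job is handed in when it is done.

```bash
ls; mkdir -p pics; cat > h.py <<'E'
import numpy as np, cv2
from bench import *
def ray(cam,px):
    K=cam["K"];T=np.array(cam["world_from_camera"])
    d=T[:3,:3]@np.linalg.inv(K)@[px[0],px[1],1.]
    return T[:3,3],d
def at_z(cam,px,z):
    o,d=ray(cam,px);return o+d*(z-o[2])/d[2]
def tri(c1,p1,c2,p2):
    A=np.zeros((3,3));b=np.zeros(3)
    for c,p in((c1,p1),(c2,p2)):
        o,d=ray(c,p);d=d/np.linalg.norm(d);M=np.eye(3)-np.outer(d,d);A+=M;b+=M@o
    return np.linalg.solve(A,b)
def proj(cam,P):
    T=np.linalg.inv(cam["world_from_camera"]);q=cam["K"]@(T[:3,:3]@np.array(P)+T[:3,3]);return q[:2]/q[2]
def save(cam,name):
    cv2.imwrite("pics/"+name,cv2.cvtColor(cam["color"],cv2.COLOR_RGB2BGR))
E
python3 - <<'E'
from h import *
np.set_printoptions(precision=4,suppress=True)
c={n:read_camera(n) for n in("scene","top")}
for n in c: save(c[n],n+"0.png"); print(n,c[n]["world_from_camera"][:3,3])
Z=dict(stop_crown=.1,lug_a=.094,lug_b=.094,stop_base=0,ctrl_base=0,restart_top=.077,prime_top=.077,vial_a=0,pump_head=0,vial_b=0,beaker=0,flask=0,driver=0,reagent=0)
for k,z in Z.items():
    for n in c:
        for r in spot_point(k,n)[:2]: print(k,n,round(r["p"],2),np.round(r["at"],1),at_z(c[n],r["at"],z)[:2])
E
```

```text
pics
scene [1.3435 0.5416 0.7396]
top [0.391  0.0136 1.3122]
stop_crown scene 0.64 [247.1 177. ] [ 0.5213 -0.1733]
stop_crown top 0.79 [340.6 243.1] [ 0.5277 -0.1678]
lug_a scene 0.63 [256.9 180.5] [ 0.5137 -0.144 ]
lug_a scene 0.59 [235.1 172.6] [ 0.5128 -0.226 ]
lug_a top 0.67 [356.7 243.3] [ 0.5283 -0.2127]
lug_a top 0.66 [328.5 249.4] [ 0.5109 -0.1355]
lug_b scene 0.63 [256.9 180.5] [ 0.5137 -0.144 ]
lug_b scene 0.59 [235.1 172.6] [ 0.5128 -0.226 ]
lug_b top 0.67 [356.7 243.3] [ 0.5283 -0.2127]
lug_b top 0.66 [328.5 249.4] [ 0.5109 -0.1355]
stop_base scene 0.96 [249.3 204.4] [ 0.5161 -0.1778]
stop_base scene 0.36 [362.3 219.9] [0.4027 0.1418]
stop_base top 0.67 [136.2 237.3] [0.5496 0.4151]
stop_base top 0.64 [341.2 248.9] [ 0.522  -0.1843]
ctrl_base scene 0.64 [347.1 235.6] [0.4898 0.1395]
ctrl_base top 0.87 [227.6 251.6] [0.5106 0.1475]
restart_top scene 0.55 [341.1 208. ] [0.483  0.1128]
restart_top scene 0.39 [257.5 182.2] [ 0.4986 -0.1547]
restart_top top 0.59 [237.6 259.5] [0.4822 0.1117]
prime_top scene 0.54 [240.2 225.6] [ 0.6896 -0.0629]
prime_top scene 0.41 [366.4 219.6] [0.4938 0.1916]
prime_top top 0.55 [210.6 256.1] [0.4907 0.1857]
vial_a scene 0.63 [239.9 220.8] [ 0.5964 -0.1485]
vial_a scene 0.56 [290.9 229.4] [ 0.5502 -0.0035]
vial_a top 0.47 [326.2 219. ] [ 0.6102 -0.1411]
pump_head top 0.77 [241.2 215.2] [0.6187 0.1105]
vial_b scene 0.63 [239.9 220.8] [ 0.5964 -0.1485]
vial_b scene 0.56 [290.9 229.4] [ 0.5502 -0.0035]
vial_b top 0.47 [326.2 219. ] [ 0.6102 -0.1411]
beaker scene 0.82 [228.4 271.3] [ 0.775  -0.0382]
beaker top 0.89 [293.2 167. ] [ 0.7681 -0.0427]
beaker top 0.19 [134.2 235.3] [0.5554 0.4213]
flask top 0.83 [134.8 234.4] [0.558  0.4197]
driver scene 0.7 [313.1 257.7] [0.6173 0.1099]
driver top 0.87 [433.3 258.6] [ 0.4964 -0.454 ]
reagent scene 0.56 [319.6 206.9] [0.4125 0.0068]
reagent top 0.68 [281.2 286.2] [ 0.4125 -0.0096]
```

```bash
python3 - <<'E'
import cv2
a=cv2.imread("pics/top0.png")[190:310,190:390];b=cv2.imread("pics/scene0.png")[150:270,200:400]
cv2.imwrite("pics/crop0.png",cv2.resize(cv2.vconcat([a,b]),None,fx=2.5,fy=2.5,interpolation=cv2.INTER_CUBIC)) 
E
```

```text
(no output)
```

View pics/crop0.png

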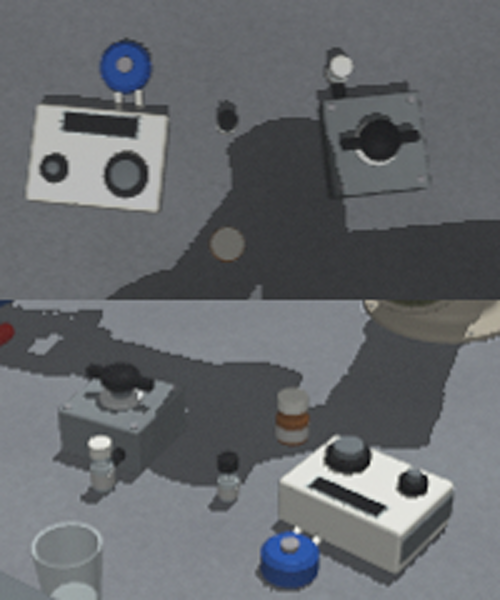

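The top crop shows the stop head at about (342,245), with lugs at (329,247) and (357,243). The large button is at (240,260) and the small one at (211,257). I'll refine these with masks.

```bash
python3 - <<'E'
from h import *
np.set_printoptions(precision=4,suppress=True)
c={n:read_camera(n) for n in("scene","top")}
print(current_clock(),current_eef_rot())
for k,z in (("stop_crown",.093),("restart_top",.072),("prime_top",.072),("stop_base",.06),("ctrl_base",.055)):
    for n in c:
        for r in regions_of(k,n)[:1]:
            m=r["mask"].astype(np.uint8);ys,xs=np.nonzero(m)
            rect=cv2.minAreaRect(np.c_[xs,ys].astype(np.float32))
            print(k,n,round(r["p"],2),m.sum(),(xs.mean(),ys.mean()),at_z(c[n],(xs.mean(),ys.mean()),z)[:2],rect)
# dark segmentation, top
g=c["top"]["color"].max(2)
for (u,v,w) in((342,245,18),(240,260,14),(211,257,9)):
    p=g[v-w:v+w+1,u-w:u+w+1]
    print(); print(p[::1,::1]) if w==18 else None
for nm,P in(("crown",[.523,-.172,.1]),):
    print(proj(c["top"],P),proj(c["scene"],P))
E
```

```text
1.6 [[ 0.4447 -0.      0.8957]
 [-0.8957  0.      0.4447]
 [-0.     -1.      0.    ]]
stop_crown scene 0.63 190 (np.float64(247.4157894736842), np.float64(180.79473684210527)) [ 0.5285 -0.167 ] ((247.55532836914062, 180.17037963867188), (25.476778030395508, 10.37696361541748), 3.814074993133545)
stop_crown top 0.61 269 (np.float64(341.3903345724907), np.float64(245.71003717472118)) [ 0.5214 -0.1709] ((341.80767822265625, 245.96156311035156), (15.808955192565918, 26.902956008911133), 56.30992889404297)
restart_top scene 0.39 192 (np.float64(247.43229166666666), np.float64(180.74479166666666)) [ 0.5018 -0.1901] ((247.0856170654297, 180.13034057617188), (26.386014938354492, 10.354796409606934), 3.5763344764709473)
restart_top top 0.5 269 (np.float64(342.6133828996283), np.float64(245.60594795539035)) [ 0.524  -0.1775] ((342.6153564453125, 245.423095703125), (15.808955192565918, 25.51620864868164), 56.30992889404297)
prime_top scene 0.71 2519 (np.float64(345.7975387058357), np.float64(230.71695117109965)) [0.5574 0.1668] ((345.0130615234375, 230.00631713867188), (68.2088394165039, 43.265
[... 391 characters left out ...]
5821228027344, 41.33115768432617), 84.0938491821289)
ctrl_base scene 0.77 2404 (np.float64(346.0091514143095), np.float64(231.0540765391015)) [0.5383 0.1584] ((345.4000244140625, 229.70001220703125), (66.63482666015625, 42.93250274658203), 26.56505012512207)
ctrl_base top 0.79 2241 (np.float64(229.40116019634092), np.float64(252.78000892458724)) [0.5023 0.1367] ((229.3109893798828, 252.70123291015625), (55.326202392578125, 42.18484878540039), 6.340191841125488)

[[ 35  37  37 ... 107 105 105]
 [ 32  35  33 ... 108 107 109]
 [ 47  56  63 ... 107 107 106]
 ...
 [ 60  60  88 ... 130 125 114]
 [ 59  60  87 ... 126 123 113]
 [ 58  64  64 ... 112 112 113]]


[342.1656 244.8587] [247.0747 177.3858]
```

```bash
python3 - <<'E'
from h import *
np.set_printoptions(precision=4,suppress=True)
c={n:read_camera(n) for n in("scene","top")}
for n,spots in(("top",{"stop":(342,245,.09),"restart":(240,260,.067),"prime":(211,257,.067)}),("scene",{"restart":(339,211,.067),"prime":(365,221,.067)})):
    g=c[n]["color"].max(2)
    for k,(u,v,z) in spots.items():
        for t in((35,45,55) if k=="stop" else (90,120)):
            w=22;sub=(g[v-w:v+w+1,u-w:u+w+1]<t).astype(np.uint8)
            N,L,S,C=cv2.connectedComponentsWithStats(sub)
            i=min(range(1,N),key=lambda i:np.hypot(*(C[i]-w)) if S[i,4]>15 else 99)
            m=(L==i).astype(np.uint8);cn,_=cv2.findContours(m,0,2);f=np.zeros_like(m);cv2.drawContours(f,cn,-1,1,-1)
            ys,xs=np.nonzero(f);p=(xs.mean()+u-w,ys.mean()+v-w)
            ev,E=np.linalg.eigh(np.cov(xs,ys)) 
            print(n,k,t,S[i],f.sum(),np.round(p,2),at_z(c[n],p,z)[:2],np.sqrt(ev),E[:,1])
cands=[[.524,-.171,.1],[.483,.112,.077],[.482,.105,.077],[.491,.186,.077]]
out=[]
for n,(x,y) in(("top",(190,210)),("scene",(200,150))):
    s=5 if 0 else 4
    im=cv2.cvtColor(c[n]["color"][y:y+75,x:x+190],cv2.COLOR_RGB2BGR);im=cv2.resize(im,None,fx=s,fy=s,interpolation=cv2.INTER_CUBIC)
    for P,col in zip(cands,((0,0,255),(0,0,255),(0,255,0),(0,0,255))):
        q=(proj(c[n],P)-[x,y]+.5)*s;cv2.drawMarker(im,tuple(int(a) for a in q),col,0,8,1)
    out.append(im)
cv2.imwrite("pics/c1.png",cv2.vconcat(out))
E
```

```text
top stop 35 [14 15 16 13 62] 70 [341.06 242.51] [ 0.5305 -0.1706] [2.8408 4.7096] [-0.9349  0.3549]
top stop 45 [  6  15  31  16 267] 268 [341.35 245.37] [ 0.5227 -0.1713] [3.4965 6.9205] [-0.9914  0.1306]
top stop 55 [  6  14  32  17 287] 287 [341.56 245.29] [ 0.5229 -0.1719] [3.6992 6.9367] [-0.9912  0.1327]
top restart 90 [ 14  13  17  18 160] 252 [240.04 259.5 ] [0.483  0.1057] [4.3324 4.6462] [-0.1894  0.9819]
top restart 120 [ 13  12  18  19 265] 265 [239.97 259.29] [0.4836 0.106 ] [4.4134 4.7957] [-0.0268  0.9996]
top prime 90 [17 16 11 12 89] 103 [211.18 256.78] [0.4897 0.1854] [2.778  2.9807] [-0.231  0.973]
top prime 120 [ 17  16  11  12 109] 109 [211.22 256.71] [0.4899 0.1853] [2.8654 3.059 ] [0.0004 1.    ]
scene restart 90 [  0   0  45  31 876] 876 [341.   200.96] [0.4402 0.0898] [ 7.565  11.7377] [-0.9833  0.1822]
scene restart 120 [  0   0  45  31 985] 985 [339.71 201.35] [0.4438 0.0878] [ 7.5324 12.3828] [-0.9907  0.1361]
scene prime 90 [16 20 12 10 91] 91 [364.66 223.65] [0.4992 0.1903] [2.4117 3.1688] [-0.9904 -0.1383]
scene prime 120 [ 16  19  12  11 102] 102 [364.58 223.45] [0.4986 0.1897] [2.6131 3.2096] [-0.9977  0.0674]
```

View pics/c1.png

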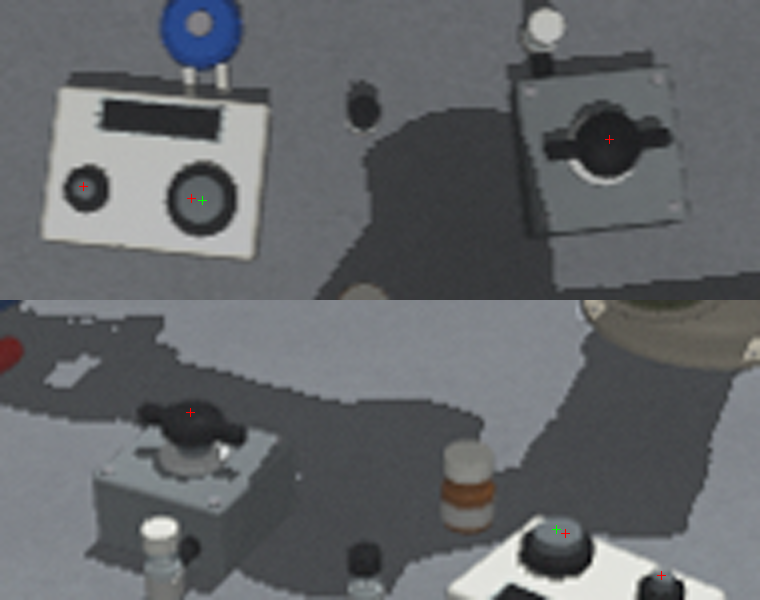

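```bash
cat >> h.py <<'E'
S=np.array([.5235,-.172]);R=np.array([.4825,.1055])
def rot(a):
    a=np.radians(a);c,s=np.cos(a),np.sin(a)
    return np.array([[c,0,-s],[s,0,c],[0,-1,0.]])
def tip(xy,z): return [xy[0],xy[1],z+.008]
E
python3 - <<'E'
from h import *
np.set_printoptions(precision=3,suppress=True)
gripper_to(0.0)
move_to(tip(S,.16),rot(-80)); print(current_clock(),current_joint_pos())
move_straight(tip(S,.104),v=.1)
print(current_ft_force())
z=.0905
move_straight(tip(S,z),v=.03)
for i in range(6):
    pause(.1);f=current_ft_force();print(round(z,4),current_tcp_pos(),f)
    if f[2]>15: break
    z-=.0007;move_straight(tip(S,z),v=.02)
move_straight(tip(S,.12),v=.1)
pause(.2);print(current_clock(),current_ft_force(),current_gripper_width())
c={n:read_camera(n) for n in("scene","top")}
for n in c: save(c[n],n+"2.png")
for n in c:
    for r in spot_point("lug_a",n)[:3]:
        p=at_z(c[n],r["at"],.087);d=p[:2]-S;print(n,round(r["p"],2),p[:2],np.hypot(*d),np.degrees(np.arctan2(d[1],d[0])))
a=c["scene"]["color"][140:240,180:330];b=c["top"]["color"][200:300,270:420]
cv2.imwrite("pics/c2.png",cv2.resize(cv2.cvtColor(cv2.hconcat([a,b]),cv2.COLOR_RGB2BGR),None,fx=2.6,fy=2.6,interpolation=cv2.INTER_CUBIC))
E
```

```text
5.0583 [-30.453  25.274  87.548  -0.01   67.155  49.595]
[ 0.47  -0.756  0.446]
0.0905 [ 0.524 -0.172  0.099] [-0.487 -0.165  6.842]
0.0898 [ 0.524 -0.172  0.098] [-0.591  0.775  6.196]
0.0891 [ 0.524 -0.172  0.098] [-1.331  0.343 10.046]
0.0884 [ 0.524 -0.172  0.098] [-2.745  1.877 14.437]
0.0877 [ 0.524 -0.172  0.098] [-4.961  1.81  19.884]
8.5417 [ 0.066 -0.014  0.053] 0.0005467769859594002
scene 0.82 [ 0.477 -0.168] 0.046421357663372305 174.68301731326565
scene 0.59 [ 0.511 -0.179] 0.013705028693363278 -151.38687559237925
```

View pics/c2.png

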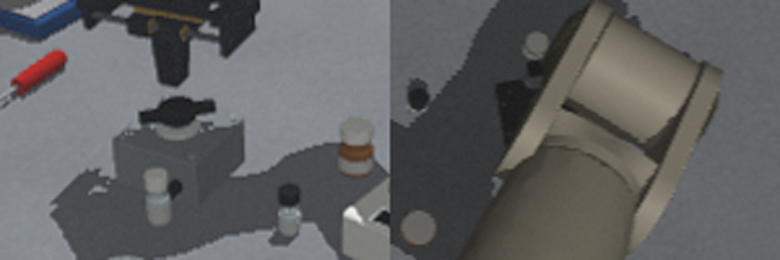

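The scene view shows the head lower and turned, with lug ends at about (236,183) and (262,180). I'll compare that with the predicted latched angle and check IK for the push arc.

```bash
python3 - <<'E'
from h import *
np.set_printoptions(precision=1,suppress=True)
c=read_camera("scene")
for a,z in((97.6,.087),(97.6,.080),(143.4,.080)):
    for s in(0,180):
        t=np.radians(a+s);print(a+s,z,proj(c,[S[0]+.043*np.cos(t),S[1]+.043*np.sin(t),z]))
for th in(200,190,160,130,115,-10+30,10,-20,-50,-65):
    t=np.radians(th);u=np.array([np.cos(t),np.sin(t)])
    for a in(th-90-180*(th>90),): print(th,a,solve_ik(tip(S+.038*u,.077),rot(th-270 if th>90 else th-90)))
E
```

```text
97.6 0.087 [260.2 184.7]
277.6 0.087 [234.7 178.1]
97.6 0.08 [260.3 186.7]
277.6 0.08 [234.9 180.2]
143.4 0.08 [261.7 180.7]
323.4 0.08 [233.  186.2]
200 -70 [-33.7  28.3  97.3  -0.   54.4  36.3]
190 -80 [-33.2  27.9  98.   -0.   54.2  46.8]
160 -110 [-31.2  27.4  98.8  -0.   53.8  78.8]
130 -140 [-28.9  28.   97.7  -0.   54.2 111.1]
115 -155 [-27.9  28.7  96.6  -0.   54.7 127.1]
20 -70 [-27.4  34.5  86.4  -0.   59.   42.6]
10 -80 [-27.9  34.9  85.8  -0.   59.3  52.1]
-20 -110 [-29.7  35.4  85.   -0.   59.7  80.3]
-50 -140 [-31.6  34.8  86.   -0.   59.2 108.4]
-65 -155 [-32.6  34.1  87.1  -0.   58.7 122.4]
```

```bash
cat > push.py <<'E'
from h import *
import sys
np.set_printoptions(precision=2,suppress=True)
a0,a1=float(sys.argv[1]),float(sys.argv[2])
def pose(th,z=.077):
    t=np.radians(th);return tip(S+.038*np.array([np.cos(t),np.sin(t)]),z),rot(th-270)
if len(sys.argv)>3:
    p,o=pose(a0,.125);move_to(p,o);p,o=pose(a0);move_straight(p,o,v=.08);print(current_ft_force())
for th in np.arange(a0-5,a1-.1,-5):
    p,o=pose(th);move_straight(p,o,v=.05)
    f=current_ft_force();t=np.radians(th);ft=-f[0]*np.sin(t)+f[1]*np.cos(t)
    print(th,"tang %.2f rad %.2f z %.2f"%(ft,f[0]*np.cos(t)+f[1]*np.sin(t),f[2]))
    if np.hypot(f[0],f[1])>9: print("STOP");break
c=read_camera("scene");print(current_clock())
a=c["color"][130:230,180:330];cv2.imwrite("pics/push%d.png"%th,cv2.resize(a[:,:,::-1],None,fx=4,fy=4,interpolation=cv2.INTER_CUBIC))
E
python3 push.py 203 128 go; ls pics
```

```text
[-0.22  0.07  0.15]
198.0 tang 0.75 rad -0.38 z -0.57
193.0 tang -0.15 rad 0.12 z 0.32
188.0 tang 0.62 rad 0.22 z 0.24
183.0 tang 0.04 rad 0.35 z -0.21
178.0 tang 0.85 rad -0.31 z 0.23
173.0 tang 0.46 rad 1.18 z 0.83
168.0 tang -0.38 rad 0.37 z 0.13
163.0 tang -0.91 rad 0.29 z -0.75
158.0 tang 0.13 rad 0.20 z 0.12
153.0 tang -0.10 rad -0.24 z 0.40
148.0 tang -0.17 rad 0.27 z -0.18
143.0 tang -0.64 rad 0.15 z 0.59
138.0 tang 1.11 rad -0.09 z -0.60
133.0 tang 1.45 rad -0.64 z 0.13
128.0 tang 2.19 rad -0.36 z -0.29
13.7167
c1.png
c2.png
crop0.png
push128.png
scene0.png
scene2.png
top0.png
top2.png
```

View pics/push128.png

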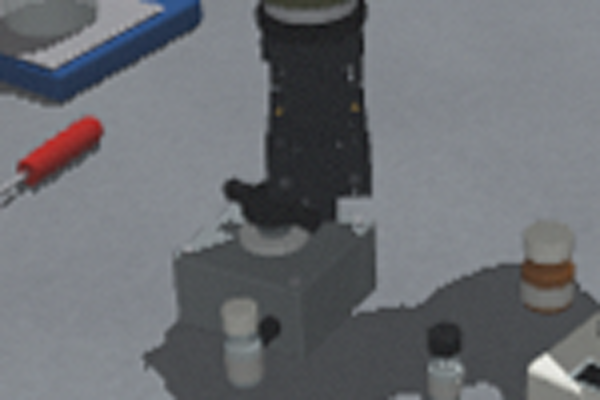

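The left lug is at about (238,177), past its original angle, and the head looks raised. I'll back off and compare with the first picture.

```bash
python3 - <<'E'
from h import *
def pose(th,z=.077):
    t=np.radians(th);return tip(S+.038*np.array([np.cos(t),np.sin(t)]),z),rot(th-270)
for th in(138,148):
    p,o=pose(th);move_straight(p,o,v=.06)
p,o=pose(148,.15);move_straight(p,o,v=.15)
move_to(tip(R,.13),rot(-110))
pause(.3);c=read_camera("scene");print(current_clock(),current_ft_force())
for a,z in((97.6,.087),(97.6,.080),(143.4,.080)):
    for s in(0,180):
        t=np.radians(a+s);print(a+s,z,proj(c,[S[0]+.043*np.cos(t),S[1]+.043*np.sin(t),z]))
a=c["color"];b=cv2.cvtColor(cv2.imread("pics/scene0.png"),cv2.COLOR_BGR2RGB);l=cv2.cvtColor(cv2.imread("pics/scene2.png"),cv2.COLOR_BGR2RGB)
im=[x[160:220,215:280] for x in(b,l,a)]
print([np.abs(x[160:195,225:275].astype(int)-a[160:195,225:275]).mean() for x in(b,l)])
row=cv2.resize(cv2.hconcat(im),None,fx=4,fy=4,interpolation=cv2.INTER_CUBIC)
full=cv2.resize(a[100:270,150:430],(780,474))
full=cv2.resize(full,(500,304));pad=np.zeros((304,780,3),np.uint8);pad[:,:500]=full
cv2.imwrite("pics/c3.png",cv2.vconcat([row,pad])[:,:,::-1])
E
```

```text
16.3583 [ 0.08851013  0.32392535 -0.35651934]
97.6 0.087 [260.21931817 184.65784771]
277.6 0.087 [234.67593293 178.10524882]
97.6 0.08 [260.34775646 186.74393857]
277.6 0.08 [234.88024966 180.15761676]
143.4 0.08 [261.69179236 180.6799183 ]
323.4 0.08 [232.9559814  186.18231621]
[np.float64(28.78647619047619), np.float64(23.83104761904762)]
```

View pics/c3.png

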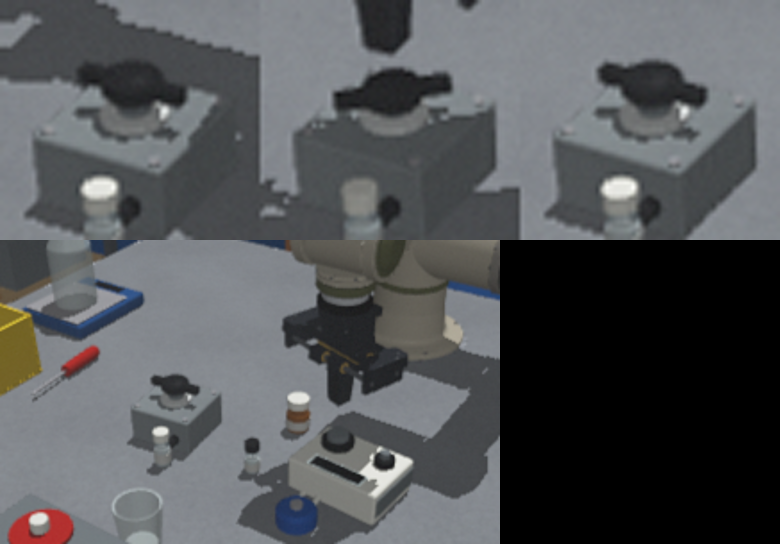

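The button is out again: the third panel matches the first (out, original angle), and the second shows it latched. Next is the restart button.

```bash
python3 - <<'E'
from h import *
np.set_printoptions(precision=4,suppress=True)
move_straight(tip(R,.081),v=.1);print(current_ft_force())
z=.0715;move_straight(tip(R,z),v=.03)
for i in range(6):
    pause(.1);f=current_ft_force();print(round(z,4),current_tcp_pos(),f)
    if f[2]>12: break
    z-=.0006;move_straight(tip(R,z),v=.02)
move_straight(tip(R,.13),v=.1)
move_to([.33,-.33,.25],rot(-80));pause(.3)
print(current_clock(),current_ft_force())
c={n:read_camera(n) for n in("scene","top")}
im=[]
for n in c:
    b=cv2.imread("pics/%s0.png"%n);a=c[n]["color"][:,:,::-1]
    y,x=(190,190) if n=="top" else (150,200)
    im.append(cv2.hconcat([b[y:y+120,x:x+200],a[y:y+120,x:x+200]]))
cv2.imwrite("pics/c4.png",cv2.resize(cv2.vconcat(im),None,fx=1.95,fy=1.95,interpolation=cv2.INTER_CUBIC))
E
```

```text
[-0.7571 -0.4734  0.2274]
0.0715 [0.4832 0.1055 0.08  ] [3.8202 1.0861 5.2768]
0.0709 [0.4831 0.1055 0.0794] [3.6806 1.4659 6.6973]
0.0703 [0.4832 0.1055 0.0793] [ 0.6422  0.201  12.3832]
21.05 [ 0.1101 -0.1759 -0.0909]
```

View pics/c4.png

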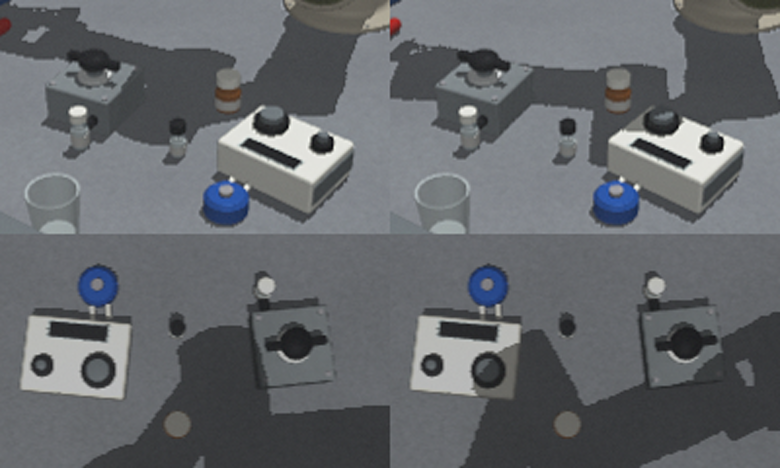

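Before and after views match: stop out, both controller buttons up, and the loose things in frame unmoved. The restart press bottomed out, since force rose from 6.7 to 12.4 N with almost no further travel.

```bash
python3 -c "
from bench import *
sign_off();print(current_clock())"
```

```text
the job is handed in; nothing more can be done
the job is handed in; nothing more can be done
```

I finished the stop test and the pump restart in the order asked and handed the job in, about 21 s into the 56 s allowed. The system gave no verdict.

- **Stop pressed:** I pushed the mushroom button to its lower stop with closed fingertips, reaching 20 N against a spring of 8 N at most. After I let go, the picture showed it lower and its lugs turned anticlockwise to about the expected latched angle.
- **Stop released:** I pushed one lug clockwise with the closed fingers, meeting about 2 N. After I backed off, the head was up and at its original angle, matching the first picture.
- **Restart pressed:** With the stop out, I pressed the large button until it bottomed, at 12.4 N with the fingertips at about z = 0.071, then let it rise.
- **Last check:** With the arm clear and the wrist force near zero, both pictures matched those taken at the start. The stop was out, both controller buttons were up, and the loose things in frame were unmoved. Those crops did not include the flask or all of the screwdriver, but the arm never worked near either.

**Disagreements:** The point finder put the large button about 6 mm away from where my measurement of the picture did. I used my own value, which agreed with the 80 mm spacing to the small button. A numeric comparison of the stop pictures was not usable because the arm's shadow had moved, so I judged the release by eye.

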